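# Lock a battery cover with a slotted key

### The job

The battery cover of the white data logger is shut but not locked. Take the flat-bladed key out of its stand, feel its blade into the slot of the steel quarter-turn stud on the cover and turn the stud clockwise until it comes up against its stop. Be gentle: press only lightly, do not push the stud sideways while turning, and do not force it past the stop. Then put the key back in its stand, standing upright with its blade fully in the pocket, and leave the things round about where they are.

Things in the scene. Friction and masses are not known exactly. Their poses are not given: they have to be found in the camera images.
- key: Flat-bladed key, about 70 g: a grey grip 12 mm thick (its x), 26 wide (y), from z = 20 to 64 mm; under it a steel collar 16 x 30 mm, z = 16 to 20; under that a steel blade 3 mm thick (x), 20 wide (y), z = 0 to 16. Origin: centre of the blade's lower edge; z up through the grip. A half turn about z gives the same key. It starts upright in the stand.
- stand: Key stand: grey block 50 (x) x 70 (y) x 26 mm high, fixed to the worktop; origin: centre of its underside. In its top a pocket 6 mm (x) by 23 mm (y), 18 mm deep, for the blade. A key that is home rests with its collar on the block's top, its origin 10 mm above the stand's origin, its y axis along the stand's y (either way round).
- logger: Data logger: white box 160 (x) x 200 (y) x 55 mm high, fixed to the worktop, with a grey battery cover on top (cover top at 58 mm); origin: centre of its underside; screen and keys on its -x side. On the cover lies a dark disc of 42 mm diameter, 2 mm thick, and on it the stud's round steel head, 28 mm diameter, its top face 71 mm above the worktop.
- lock_centre (a point): Nominal centre of the stud's top face; axes as the logger's. The stud floats in the cover: its real centre lies up to 7 mm from here along the logger's x and 5 mm along its y and is not measured. A slot 4.2 mm wide, 8 mm deep, with edges bevelled by 0.6 mm, runs right across the head through its centre, open at both ends.
- stud (a joint): Angle of the stud, rad: 0 = open, slot along the logger's y axis; grows as the stud is turned clockwise seen from above; 1.571 = the stop, locked, slot along the logger's x axis. Starts between 0.12 and 0.42. Friction of about 0.06 N m holds it wherever it is left.
- stud_spring (a joint): How far the sprung head is pressed down, m: 0 at rest; it gives 1 mm per 6 N and is rigid at 5 mm. Keep below 4.2 mm (25 N).
- side_x (a joint): How far the stud, which sits in a stiff rubber mount, is pushed aside along the logger's x axis from its (unmeasured) rest place, m: 0 unloaded; gives 1 mm per 12 N and springs back. Beyond 1.2 mm (14 N) either way the mount tears.
- side_y (a joint): The same along the logger's y axis: 0 unloaded, 1 mm per 12 N, not beyond 1.2 mm (14 N) either way.
- cam (a joint): How far the cam that carries the stud and its stop is wound, rad, clockwise positive: 0 unloaded; yields 1 rad per 3 N m and springs back when let go, so it shows the turning moment on the stud. The slot's direction is the stud's angle plus this one. Over 0.15 rad (0.45 N m) the lock is forced.
- stapler: A teal and black desk stapler, 126 mm long, 50 mm high, on the worktop behind the stand; a bystander. Origin under its centre.
- calculator: A pocket calculator, 128 x 93 x 13 mm, lying on the worktop to the left of the stand; a bystander. Origin under its centre.
- reagent_bottle: A white plastic bottle, 65 mm across, 132 mm tall, standing to the right of the logger; a bystander. Origin under its centre.

How it is judged:
By the outcome, as a careful person would: the job done as asked, in the order asked, and still so for the second after the job is handed in, with the robot touching nothing.
It also fails if it takes over 72 s, if anything falls off the work surface, if the arm or the gripper's body presses on something with over 40 N, if the wrist force passes 120 N, or if a joint passes its speed limit or range.

### The arm

A 6-joint arm with a two-finger parallel gripper is mounted at the origin on a cart in front of the work surface, level with it; the furniture and walls round the work are solid. World frame = base frame: x ahead of the robot, y to its left, z up, the work surface at z = 0. Lengths are in mm, angles in rad, forces in N, time in s.
With the tool pointing down it reaches from about 275 to 1000 mm from the base axis. Payload 8.4 kg.
Tool frame: the origin (TCP) lies midway between the tips of the shut fingers; the grasp point (between the pads) lies 19 mm behind it; z points along the fingers, y is the line along which they close (so a half turn about z gives the same grasp; the last joint's range is limited). The gripper opens to 85 mm and grips with 20 to 120 N. Pads are 22 mm wide; open, the fingers measure 114 mm over their backs; the gripper's body (76 mm by 85 mm) begins 54 mm behind the grasp point. The pads swing forward as they close: fully open they stand 13 mm farther back than shut.
Start: joints at [-1.347, 0.353, 1.633, -0, 1.155, -0.002], TCP at [139.927, -609.137, 231.281] pointing down, gripper open.
Joint ranges: [-2.63, 2.63], [-0.92, 2.1], [0.06, 2.66], [-1.3, 4.44], [0, 2.69], [-3.02, 3.02]. Speed limits (rad/s): [2.22, 2.22, 2.79, 3.14, 3.14, 3.14].

### API

Orientations are given as [roll, pitch, yaw] about the fixed x, y, z axes, in that order (R = Rz(yaw) Ry(pitch) Rx(roll)).
In Python, from rig import telemetry, optics, r gives the robot as it stands.
- The arm moves only by the tool play_rows, never from a script. Its arguments are lists of equal length, an entry for each row: "dp": the shift along the tool's x, y, z in units of 40 mm (1.0 is 40 mm), a list of three; "rot": the turn, a rotation vector about the tool's x, y, z in units of 6 degrees (1.0 is 6 degrees), a list of three. In form: {"dp": [[tx, ty, tz], ...], "rot": [[ax, ay, az], ...]}. A call has 1 to 5 rows; each row is the pose to reach, as a shift and turn from the pose commanded when the call began, along the tool's axes at that moment; what a row does not reach only later rows make up. A row lasts 1/12 s, in which the tool goes at most 41.7 mm and 7.16 degrees, less where a joint would pass 70% of its speed; a pose out of reach is approached as far as the arm can. A call with a gripper value outside its range is refused whole. "fingers" is the opening, from 0 (shut) to 1 (fully open), set as the call begins (left out, the last holds). The fingers move at their own pace and stop on an object; "grip_force" is the grip in N (left out, the last holds). Time passes only in rows, so rows that repeat a pose let the fingers close. It gives the time, the measured TCP pose, the force, the opening and the grip force at its end, in the units of the state.
- telemetry.sense(): the state, without advancing time (a new reading comes with each control period).
- optics.grab_frame(name): name is "side" or "top"; returns a dict with "color" (420x560x3 uint8, red, green, blue), "mtx" (3x3 intrinsics, pixels), "R" (3x3) and "t" (3): a world point X has camera coordinates R X + t. Camera axes: x right, y down, z forward; pixel columns grow to the right and rows downward; lengths in mm; the calibration is good to about 2 mm. A picture is of the moment at which its call begins. There is no depth.
- r.sign_off(): hands the job in; it is judged then, once.
The state is a dict: "clock": time; "qpos": joint angles; "qvel": joint speeds; "joint_efforts": joint torques, N m; "eef_pos": TCP position; "tcp_rot": TCP orientation; "contact_force": force on the tool from outside, world axes, zero at the start; "wrist_torque": the same for the moment, N m; "opening": opening from 0.0 (shut) to 1.0 (fully open); "grasp_force": force on a finger pad.
Only numpy, scipy, OpenCV 4.12 (cv2) and the standard library are available. Lean on these libraries where they do the work, as an engineer would, in place of code of your own. Each camera call takes 0.05 s, during which the arm holds its last target. There are 200 camera calls.

## Working session

There is one attempt and no reset: what is moved stays moved. The work goes in short steps, Python scripts to look and compute and a tool call to move; the robot and the scene stay as the last step left them, time stands still between calls to the robot, and variables do not carry over. Pictures are saved under pics/ and viewed, at most 10 in all, crops included, and the job is handed in when it is done.

Besides the shell and the picture viewer there is one more tool, called after "Emit:" as name(argument=value, ...), one argument or row to a line, values as JSON. play_rows: Moves the arm, as the interface text tells. Its arguments: {"type":"object","properties":{"dp":{"type":"array"},"rot":{"type":"array"},"fingers":{"type":"number"},"grip_force":{"type":"number"}},"required":["dp","rot"]}

```bash
mkdir -p pics; python3 - <<'E'
from rig import telemetry, optics, r
import cv2
for n in("top","side"):
    f=optics.grab_frame(n); cv2.imwrite(f"pics/{n}0.png",f["color"][:,:,::-1]); print(f["mtx"],f["R"],f["t"])
print(telemetry.sense())
E
```

```text
[[470.26873381   0.         267.64354103]
 [  0.         470.26873381 210.55243262]
 [  0.           0.           1.        ]] [[-2.67248155e-02 -9.99634323e-01 -4.12376897e-03]
 [-9.86795274e-01  2.70403732e-02 -1.59699424e-01]
 [ 1.59752534e-01 -1.98621917e-04 -9.87157074e-01]] [  -4.56789784  555.93124859 1466.14163904]
[[421.22744746   0.         272.74880008]
 [  0.         421.22744746 209.33954909]
 [  0.           0.           1.        ]] [[ 0.97285539 -0.23049001  0.02065786]
 [-0.10819286 -0.53193379 -0.83984567]
 [ 0.20456465  0.81481335 -0.54243203]] [-575.27654573  114.15829958 1025.13860118]
{'clock': 0.1, 'qpos': array([-1.34739943e+00,  3.53627271e-01,  1.63404685e+00,  3.29855183e-05,
        1.15522060e+00, -2.42098247e-03]), 'qvel': array([-0.00025661, -0.00277777, -0.00246299, -0.00016094, -0.00167633,
        0.00207074]), 'joint_efforts': array([-8.40348439e-04, -6.06358194e+01, -3.42821860e+01, -4.16262822e-06,
        3.95167837e-03, -1.58616723e-05]), 'eef_pos': array([ 139.84178767, -608.71352419,  230.6120725 ]), 'tcp_rot': array([-3.14029067e+00, -3.33127361e-05,  2.25804517e-01]), 'contact_force': array([-0.04487682, -0.4313838 , -0.52047739]), 'wrist_torque': array([-0.01314459,  0.00173196,  0.06048671]), 'grasp_force': 0.0, 'opening': 0.9982813822773987}
```

View pics/top0.png

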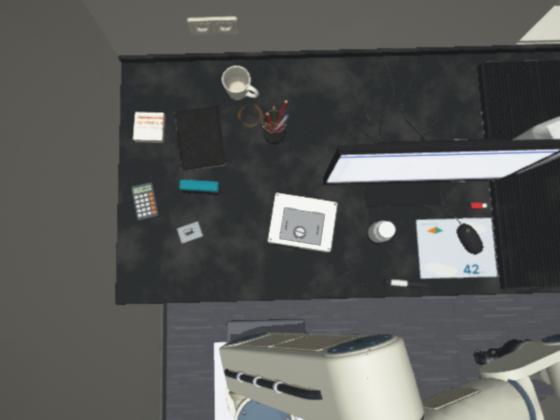

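View pics/side0.png

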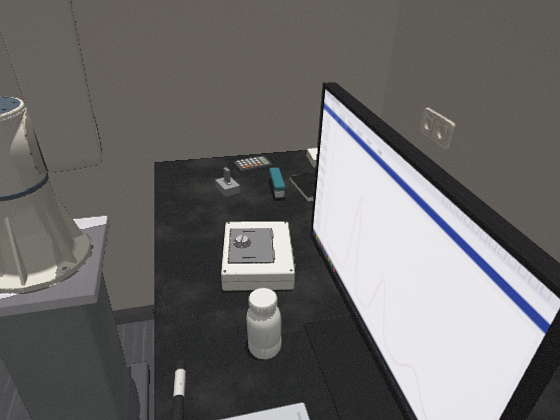

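```bash
cat > h.py <<'E'
import numpy as np, cv2
from rig import telemetry, optics, r
def ray(f,u,v):
    R,t=f["R"],f["t"]; d=R.T@np.linalg.solve(f["mtx"],[u,v,1.]); return -R.T@t,d
def onz(f,u,v,z):
    o,d=ray(f,u,v); return (o+d*(z-o[2])/d[2])
def proj(f,X):
    c=f["mtx"]@(f["R"]@np.array(X,float)+f["t"]); return c[:2]/c[2]
def blob(f,box,cond):
    u0,v0,u1,v1=box; m=np.zeros(f["color"].shape[:2],np.uint8)
    m[v0:v1,u0:u1]=cond(f["color"].astype(int))[v0:v1,u0:u1]*255
    cs,_=cv2.findContours(m,cv2.RETR_EXTERNAL,cv2.CHAIN_APPROX_NONE)
    return max(cs,key=cv2.contourArea)
def rect(f,c,z):
    P=np.array([onz(f,*p[0],z)[:2] for p in c],np.float32); return cv2.minAreaRect(P)
E
python3 - <<'E'
from h import *
f=optics.grab_frame("top"); s=optics.grab_frame("side")
c=f["color"]; 
a=cv2.resize(c[205:260,165:215],None,fx=7,fy=7,interpolation=cv2.INTER_CUBIC)
b=cv2.resize(c[190:255,262:342],None,fx=5,fy=5,interpolation=cv2.INTER_CUBIC)
d=cv2.resize(s["color"][160:200,205:250],None,fx=7,fy=7,interpolation=cv2.INTER_CUBIC)
e=cv2.resize(s["color"][215:295,215:300],None,fx=4,fy=4,interpolation=cv2.INTER_CUBIC)
o=np.zeros((600,800,3),np.uint8)
for im,(x,y) in((a,(0,0)),(b,(350,0)),(e[:275],(350,325))): 
    o[y:y+im.shape[0],x:x+im.shape[1]]=im
hh=min(215,d.shape[0]); o[385:385+hh,:d.shape[1]]=d[:hh]
cv2.imwrite("pics/crops.png",o[:,:,::-1])
gry=lambda lo:(lambda k:k.min(2)>lo)
for lo in (80,100): print("stand",rect(f,blob(f,(165,205,215,255),gry(lo)),26))
for lo in (190,): print("logger",rect(f,blob(f,(255,180,350,262),gry(lo)),55))
print("stud c",onz(f,300,232,71))
E
```

```text
stand ((495.4448547363281, 235.67745971679688), (56.70045852661133, 76.00752258300781), 17.964466094970703)
stand ((495.8652648925781, 235.3494110107422), (53.937828063964844, 73.09004211425781), 17.970294952392578)
logger ((516.0000610351562, -128.52813720703125), (197.0852508544922, 157.61204528808594), 79.21240234375)
stud c [ 480.54583796 -119.0846752    71.        ]
```

View pics/crops.png

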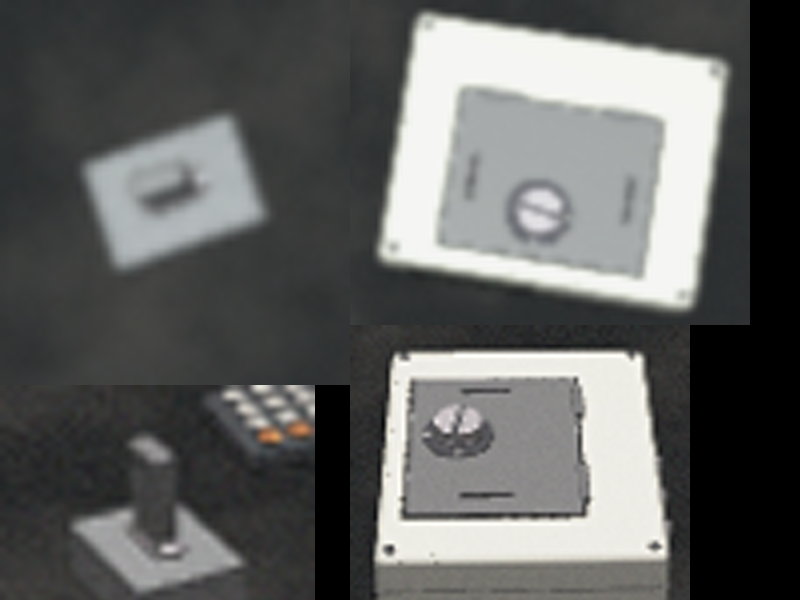

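```bash
cat > stud.py <<'E'
from h import *
def metric(f,c,z,half=22,n=8):  # resample plane z patch, n px/mm; rows=+x up.. returns img with [i,j]->(x,y)
    a=np.arange(-half,half,1/n); X,Y=np.meshgrid(c[0]+a,c[1]+a,indexing="ij")
    P=np.stack([X.ravel(),Y.ravel(),np.full(X.size,z)]); q=f["mtx"]@(f["R"]@P+f["t"][:,None]); q=(q[:2]/q[2]).reshape(2,*X.shape).astype(np.float32)
    return X,Y,cv2.remap(f["color"],q[0],q[1],cv2.INTER_CUBIC).mean(2)
if __name__=="__main__":
    for n,c in(("top",(480.5,-119)),("side",None)):
        f=optics.grab_frame(n)
        if c is None: c=onz(f,242,240,71)[:2]
        c=np.array(c)
        for _ in range(4):
            X,Y,I=metric(f,c,71); rr=np.hypot(X-c[0],Y-c[1]); m=(I>150)&(rr<17)
            h=cv2.convexHull(np.stack([X[m],Y[m]],1).astype(np.float32)); M=cv2.moments(h); c=np.array([M["m10"],M["m01"]])/M["m00"]
        w=np.clip(np.percentile(I[rr<11],80)-I,0,None)*(rr<11)
        dx,dy=X-c[0],Y-c[1]; ang=.5*np.arctan2(2*(w*dx*dy).sum(),(w*(dx*dx-dy*dy)).sum())
        print(n,"stud centre",c,"diam",2*np.sqrt(M["m00"]/np.pi),"slot dir deg",np.degrees(ang), np.percentile(I[rr<11],[5,50,80]))
E
python3 stud.py; python3 - <<'E'
from h import *
f=optics.grab_frame("top"); s=optics.grab_frame("side")
w=rect(s,blob(s,(205,165,250,195),lambda k:k.min(2)>105),26); print("stand side",w)
w=rect(s,blob(s,(215,215,300,275),lambda k:k.min(2)>190),55); print("logger side",w)
g=cv2.resize(f["color"][215:245,178:205],None,fx=12,fy=12,interpolation=cv2.INTER_CUBIC)
h2=cv2.resize(s["color"][162:195,212:245],None,fx=12,fy=12,interpolation=cv2.INTER_CUBIC)
o=np.zeros((400,760,3),np.uint8); o[:360,:324]=g; o[:396,340:736]=h2; cv2.imwrite("pics/key.png",o[:,:,::-1])
for z in(26,74): print(z,onz(f,190,231,z),proj(s,(495.6,235.5,z)),proj(f,(495.6,235.5,z)))
E
```

```text
top stud centre [ 481.85242343 -117.58478707] diam 29.178581601476214 slot dir deg 67.62141312469652 [162.66666667 213.         223.33333333]
side stud centre [ 485.55899666 -122.1885964 ] diam 28.766922577534256 slot dir deg 70.49297114995527 [107.66666667 194.33333333 202.        ]
stand side ((500.6829528808594, 229.31954956054688), (48.57489013671875, 70.66453552246094), 17.94717788696289)
logger side ((519.3764038085938, -137.06494140625), (195.69488525390625, 156.51382446289062), 79.35974884033203)
26 [498.57064845 233.05766765  26.        ] [225.31605943 181.38214083] [189.24474787 231.93401226]
74 [492.71169009 225.03585946  74.        ] [224.67666818 167.52849641] [186.65824493 230.17357798]
```

View pics/key.png

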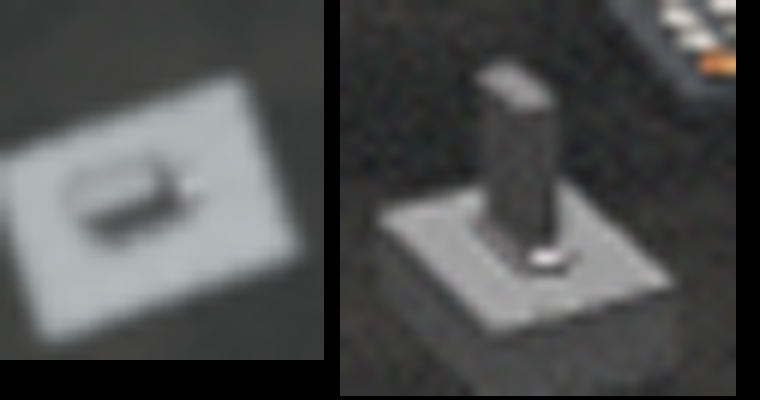

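```bash
cat > plan.py <<'E'
import sys, numpy as np
def d(cur,tgt):  # x,y,z,yawdeg -> dp, rot (tool down)
    a=np.radians(cur[3]); v=np.subtract(tgt[:3],cur[:3])
    return np.round([v[0]*np.cos(a)+v[1]*np.sin(a), v[0]*np.sin(a)-v[1]*np.cos(a), -v[2]],2)/40, -(tgt[3]-cur[3])/6
def chain(*w):
    for p,q in zip(w,w[1:]): v,z=d(p,q); print(q, np.round(v,3).tolist(), "rz",round(z,3))
E
python3 - <<'E'
from plan import *
import numpy as np
A=np.array([139.927,-609.137,231.281,12.94]);B=np.array([498,232.5,150,108.])
w=[A+(B-A)*k for k in (0,.2,.4,.6,.8,1)]
chain(*[list(np.round(x,2)) for x in w],[498,232.5,75,108],[498,232.5,37,108])
E
```

```text
[np.float64(211.54), np.float64(-440.81), np.float64(215.02), np.float64(31.95)] [2.687, -3.701, 0.406] rz -3.168
[np.float64(283.16), np.float64(-272.48), np.float64(198.77), np.float64(50.96)] [3.746, -2.623, 0.406] rz -3.168
[np.float64(354.77), np.float64(-104.15), np.float64(182.51), np.float64(69.98)] [4.396, -1.26, 0.406] rz -3.17
[np.float64(426.39), np.float64(64.17), np.float64(166.26), np.float64(88.99)] [4.567, 0.242, 0.406] rz -3.168
[np.float64(498.0), np.float64(232.5), np.float64(150.0), np.float64(108.0)] [4.239, 1.716, 0.406] rz -3.168
[498, 232.5, 75, 108] [0.0, 0.0, 1.875] rz -0.0
[498, 232.5, 37, 108] [0.0, 0.0, 0.95] rz 0.0
```

Emit:
play_rows(
  dp=[
    [2.69,-3.7,0.4],
    [2.69,-3.7,0.4],
    [2.69,-3.7,0.4],
    [2.69,-3.7,0.4],
    [2.69,-3.7,0.4],
  ],
  rot=[
    [0,0,-3.17],
    [0,0,-3.17],
    [0,0,-3.17],
    [0,0,-3.17],
    [0,0,-3.17],
  ],
  fingers=0.5,
)

```text
clock: 0.82
eef_pos: [212.1, -436.1, 214.5]
tcp_rot: [-3.139, -0.001, 0.559]
contact_force: [0.4, -0.5, -0.0]
opening: 0.5
grasp_force: 0.0
```

Emit:
play_rows(
  dp=[
    [3.75,-2.62,0.4],
    [3.75,-2.62,0.4],
    [3.75,-2.62,0.4],
    [3.75,-2.62,0.4],
    [3.75,-2.62,0.4],
  ],
  rot=[
    [0,0,-3.17],
    [0,0,-3.17],
    [0,0,-3.17],
    [0,0,-3.17],
    [0,0,-3.17],
  ],
)

```text
clock: 1.23
eef_pos: [283.6, -268.6, 198.8]
tcp_rot: [-3.14, -0.001, 0.891]
contact_force: [-0.3, -0.4, -0.1]
opening: 0.501
grasp_force: 0.0
```

Emit:
play_rows(
  dp=[
    [4.4,-1.26,0.4],
    [4.4,-1.26,0.4],
    [4.4,-1.26,0.4],
    [4.4,-1.26,0.4],
    [4.4,-1.26,0.4],
  ],
  rot=[
    [0,0,-3.17],
    [0,0,-3.17],
    [0,0,-3.17],
    [0,0,-3.17],
    [0,0,-3.17],
  ],
)

```text
clock: 1.65
eef_pos: [356.0, -100.5, 183.3]
tcp_rot: [3.141, -0.001, 1.224]
contact_force: [0.3, -0.3, 0.2]
opening: 0.5
grasp_force: 0.0
```

Emit:
play_rows(
  dp=[
    [4.57,0.24,0.4],
    [4.57,0.24,0.4],
    [4.57,0.24,0.4],
    [4.57,0.24,0.4],
    [4.57,0.24,0.4],
  ],
  rot=[
    [0,0,-3.17],
    [0,0,-3.17],
    [0,0,-3.17],
    [0,0,-3.17],
    [0,0,-3.17],
  ],
)

```text
clock: 2.07
eef_pos: [428.6, 68.4, 167.4]
tcp_rot: [3.14, -0.001, 1.556]
contact_force: [-0.1, -0.8, 0.2]
opening: 0.504
grasp_force: 0.0
```

Emit:
play_rows(
  dp=[
    [4.24,1.72,0.4],
    [4.24,1.72,0.4],
    [4.24,1.72,0.4],
    [4.24,1.72,0.4],
    [4.24,1.72,0.4],
  ],
  rot=[
    [0,0,-3.17],
    [0,0,-3.17],
    [0,0,-3.17],
    [0,0,-3.17],
    [0,0,-3.17],
  ],
)

```text
clock: 2.48
eef_pos: [500.4, 237.5, 151.2]
tcp_rot: [3.139, -0.001, 1.888]
contact_force: [-0.1, 0.1, 0.7]
opening: 0.499
grasp_force: 0.0
```

Emit:
play_rows(
  dp=[
    [0,0,0.8],
    [0,0,1.5],
    [0,0,1.5],
    [0,0,1.5],
    [0,0,1.5],
  ],
  rot=[
    [0,0,0],
    [0,0,0],
    [0,0,0],
    [0,0,0],
    [0,0,0],
  ],
)

```text
clock: 2.9
eef_pos: [498.9, 232.9, 92.4]
tcp_rot: [3.141, -0.0, 1.885]
contact_force: [0.2, -0.6, 0.3]
opening: 0.499
grasp_force: 0.0
```

```bash
python3 - <<'E'
from h import *
st=telemetry.sense(); print(st["eef_pos"],st["tcp_rot"],st["clock"])
o=np.zeros((420,780,3),np.uint8)
s=optics.grab_frame("side")["color"][130:200,195:260]; t=optics.grab_frame("top")["color"][190:260,155:220]
o[:420,:390]=cv2.resize(s,None,fx=6,fy=6,interpolation=cv2.INTER_CUBIC)
o[:420,390:]=cv2.resize(t,None,fx=6,fy=6,interpolation=cv2.INTER_CUBIC)
cv2.imwrite("pics/pre.png",o[:,:,::-1])
E
```

```text
[498.94069765 232.93074765  92.38380145] [ 3.14078862e+00 -9.66933588e-05  1.88530918e+00] 2.9
```

View pics/pre.png

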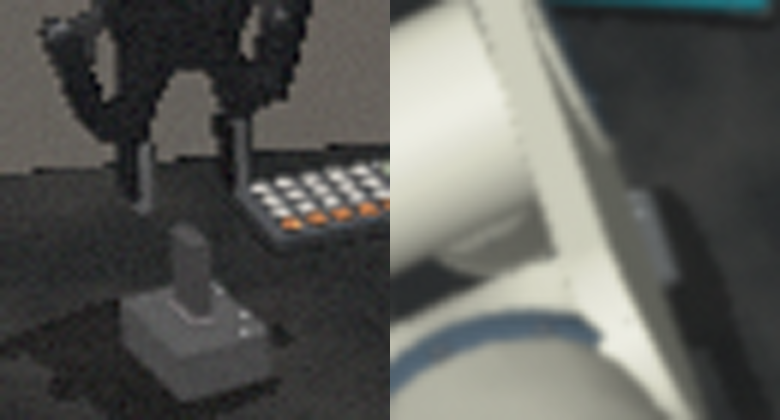

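Emit:
play_rows(
  dp=[
    [0,0,0.6],
    [0,0,1.2],
    [0,0,1.37],
    [0,0,1.37],
    [0,0,1.37],
  ],
  rot=[
    [0,0,0],
    [0,0,0],
    [0,0,0],
    [0,0,0],
    [0,0,0],
  ],
)

```text
clock: 3.42
eef_pos: [498.9, 232.9, 37.5]
tcp_rot: [3.141, -0.0, 1.885]
contact_force: [-0.1, -0.3, -0.3]
opening: 0.498
grasp_force: 0.0
```

Emit:
play_rows(
  dp=[
    [0,0,0],
    [0,0,0],
    [0,0,0],
    [0,0,0],
    [0,0,0],
  ],
  rot=[
    [0,0,0],
    [0,0,0],
    [0,0,0],
    [0,0,0],
    [0,0,0],
  ],
  fingers=0,
  grip_force=25,
)

```text
clock: 3.83
eef_pos: [499.2, 233.2, 37.7]
tcp_rot: [3.14, -0.0, 1.886]
contact_force: [-1.5, -0.7, 7.6]
opening: 0.132
grasp_force: 29.7
```

Emit:
play_rows(
  dp=[
    [0,0,0],
    [0,0,0],
    [0,0,0],
    [0,0,0],
    [0,0,0],
  ],
  rot=[
    [0,0,0],
    [0,0,0],
    [0,0,0],
    [0,0,0],
    [0,0,0],
  ],
)

```text
clock: 4.25
eef_pos: [499.2, 233.2, 37.8]
tcp_rot: [3.14, -0.0, 1.886]
contact_force: [-1.4, -0.4, 7.6]
opening: 0.13
grasp_force: 29.7
```

```bash
python3 - <<'E'
from plan import *
chain([498.9,232.9,37.5,108],[498.9,232.9,147.5,108],[491,56,140,88],[484,-120,120,68.5])
E
```

```text
[498.9, 232.9, 147.5, 108] [0.0, 0.0, -2.75] rz 0.0
[491, 56, 140, 88] [-4.145, -1.554, 0.188] rz 3.333
[484, -120, 120, 68.5] [-4.403, -0.021, 0.5] rz 3.25
```

Emit:
play_rows(
  dp=[
    [0,0,-0.4],
    [0,0,-1.2],
    [0,0,-2.0],
    [0,0,-2.75],
    [0,0,-2.75],
  ],
  rot=[
    [0,0,0],
    [0,0,0],
    [0,0,0],
    [0,0,0],
    [0,0,0],
  ],
  grip_force=60,
)

```text
clock: 4.67
eef_pos: [501.5, 234.4, 152.5]
tcp_rot: [3.133, -0.001, 1.886]
contact_force: [1.2, -0.0, -0.2]
opening: 0.132
grasp_force: 59.8
```

Emit:
play_rows(
  dp=[
    [-0.8,-0.3,0.1],
    [-1.8,-0.65,0.18],
    [-2.8,-1.0,0.18],
    [-3.8,-1.4,0.18],
    [-4.15,-1.55,0.18],
  ],
  rot=[
    [0,0,0.7],
    [0,0,1.5],
    [0,0,2.4],
    [0,0,3.2],
    [0,0,3.33],
  ],
)

```text
clock: 5.08
eef_pos: [489.6, 52.2, 139.0]
tcp_rot: [-3.141, 0.001, 1.531]
contact_force: [0.6, 0.0, -1.7]
opening: 0.133
grasp_force: 59.7
```

Emit:
play_rows(
  dp=[
    [-0.9,0,0.2],
    [-1.8,0,0.4],
    [-2.7,0,0.5],
    [-3.6,0,0.5],
    [-4.4,-0.02,0.5],
  ],
  rot=[
    [0,0,0.8],
    [0,0,1.6],
    [0,0,2.4],
    [0,0,3.25],
    [0,0,3.25],
  ],
)

```text
clock: 5.5
eef_pos: [483.4, -122.0, 118.9]
tcp_rot: [-3.141, 0.0, 1.191]
contact_force: [1.3, -1.1, -0.3]
opening: 0.13
grasp_force: 59.7
```

Emit:
play_rows(
  dp=[
    [0,0,0],
    [0,0,0],
    [0,0,0],
    [0,0,0],
  ],
  rot=[
    [0,0,0],
    [0,0,0],
    [0,0,0],
    [0,0,0],
  ],
)

```text
clock: 5.83
eef_pos: [483.9, -119.1, 119.1]
tcp_rot: [-3.141, -0.0, 1.197]
contact_force: [0.7, 0.4, -2.1]
opening: 0.129
grasp_force: 59.7
```

```bash
python3 - <<'E'
from h import *
st=telemetry.sense(); print(st["eef_pos"],st["tcp_rot"],st["clock"],st["contact_force"],st["wrist_torque"])
o=np.zeros((600,800,3),np.uint8)
S=optics.grab_frame("side"); T=optics.grab_frame("top")
s=S["color"][200:260,215:275]; t=T["color"][200:260,270:330]
o[:600,:400]=cv2.resize(s,(400,600-200),interpolation=cv2.INTER_CUBIC) if 0 else np.pad(cv2.resize(s,(400,400),interpolation=cv2.INTER_CUBIC),((0,200),(0,0),(0,0)))
o[:400,400:]=cv2.resize(t,(400,400),interpolation=cv2.INTER_CUBIC)
cv2.imwrite("pics/over.png",o[:400,:,::-1])
p=st["eef_pos"].copy(); 
for z in(0,-27.8): q=p+[0,0,z]; print(proj(S,q),proj(T,q))
E
```

```text
[ 483.88206273 -119.10518813  119.14375549] [-3.14113002e+00 -1.87429399e-04  1.19743389e+00] 5.8333 [ 0.74255905  0.40505152 -2.06395499] [-0.02267346 -0.03255437 -0.00511463]
[240.09240227 220.32462733] [300.97826332 229.08506652]
[240.34870165 230.21595571] [300.38589145 230.1717242 ]
```

View pics/over.png

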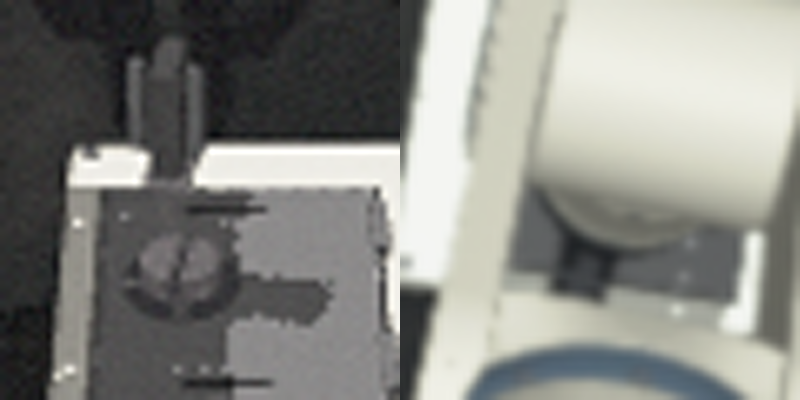

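Emit:
play_rows(
  dp=[
    [0,0,0.1],
    [0,0,0.25],
    [0,0,0.4],
    [0,0,0.425],
    [0,0,0.425],
  ],
  rot=[
    [0,0,0],
    [0,0,0],
    [0,0,0],
    [0,0,0],
    [0,0,0],
  ],
)

```text
clock: 6.35
eef_pos: [483.5, -119.8, 101.4]
tcp_rot: [-3.14, 0.0, 1.197]
contact_force: [-0.4, -0.7, -0.8]
opening: 0.134
grasp_force: 59.7
```

```bash
python3 - <<'E'
from h import *
st=telemetry.sense(); print(st["eef_pos"],st["clock"],st["contact_force"],st["wrist_torque"])
S=optics.grab_frame("side")
s=S["color"][222:257,225:265].astype(float)
s=np.clip((s/s.max())**.6*255,0,255).astype(np.uint8)
cv2.imwrite("pics/over2.png",cv2.resize(s,None,fx=16,fy=16,interpolation=cv2.INTER_CUBIC)[:,:,::-1])
p=st["eef_pos"].copy(); a=1.197; sy=np.array([np.cos(a),np.sin(a),0]); q=p+[0,0,-27.8]
for X in(q,q+10*sy,q-10*sy,q+[0,0,16]): print((proj(S,X)-[225,222]+.5)*16)
for c in((485.56,-122.19,71),(481.85,-117.58,71)): print(c,(proj(S,c)-[225,222]+.5)*16)
E
```

```text
[ 483.469728   -119.75213133  101.43138986] 6.35 [-0.42214957 -0.72643211 -0.75063867] [ 0.01321633  0.0146926  -0.01063929]
[254.08511352 240.69113645]
[267.95217864 200.8217956 ]
[239.98180267 281.23970982]
[251.76659938 151.93826393]
(485.56, -122.19, 71) [271.37829839 263.16418   ]
(481.85, -117.58, 71) [241.07060682 247.80747478]
```

View pics/over2.png

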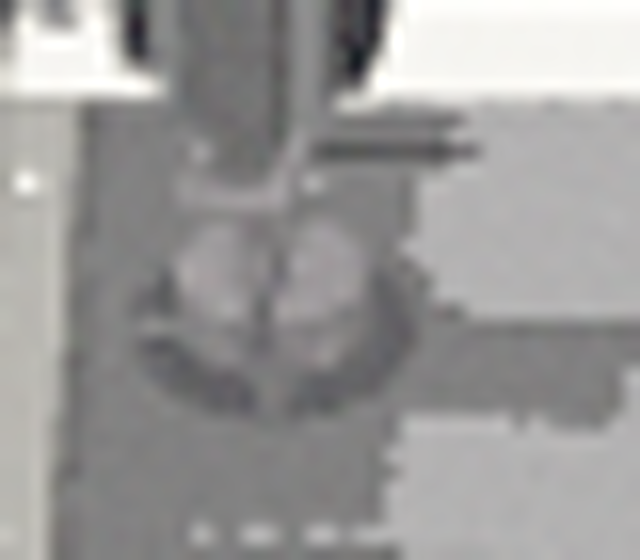

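Emit:
play_rows(
  dp=[
    [-0.03,0.06,0],
    [-0.03,0.06,0.04],
    [-0.03,0.06,0.07],
    [-0.03,0.06,0.09],
    [-0.03,0.06,0.09],
  ],
  rot=[
    [0,0,0],
    [0,0,0],
    [0,0,0],
    [0,0,0],
    [0,0,0],
  ],
)

```text
clock: 6.82
eef_pos: [485.7, -122.1, 98.5]
tcp_rot: [-3.141, 0.0, 1.196]
contact_force: [0.9, -0.5, -1.5]
opening: 0.133
grasp_force: 59.7
```

```bash
cat > s.py <<'E'
from h import *
def show():
    st=telemetry.sense(); p=st["eef_pos"]; y=st["tcp_rot"][2]; a=y
    R=np.array([[np.cos(a),np.sin(a),0],[np.sin(a),-np.cos(a),0],[0,0,-1]])
    print(np.round(st["clock"],2),"p",np.round(p,2),"yaw",round(np.degrees(y),2),"Ftool",np.round(R@st["contact_force"],2),"Mtool",np.round(R@st["wrist_torque"],3),"Fw",np.round(st["contact_force"],2))
show()
E
python3 s.py
```

```text
6.82 p [ 485.69 -122.07   98.54] yaw 68.55 Ftool [-0.17  1.05  1.5 ] Mtool [ 0.025  0.007 -0.012] Fw [ 0.92 -0.54 -1.5 ]
```

Emit:
play_rows(
  dp=[
    [0,0,0.01],
    [0,0,0.02],
    [0,0,0.03],
    [0,0,0.04],
    [0,0,0.04],
  ],
  rot=[
    [0,0,0],
    [0,0,0],
    [0,0,0],
    [0,0,0],
    [0,0,0],
  ],
)

```text
clock: 7.23
eef_pos: [485.7, -122.0, 97.0]
tcp_rot: [-3.141, 0.0, 1.197]
contact_force: [-0.3, 0.3, -2.1]
opening: 0.136
grasp_force: 59.6
```

```bash
python3 s.py
```

```text
7.23 p [ 485.66 -121.99   96.99] yaw 68.56 Ftool [ 0.14 -0.42  2.12] Mtool [ 0.048  0.009 -0.029] Fw [-0.34  0.29 -2.12]
```

Emit:
play_rows(
  dp=[
    [0,0,0.01],
    [0,0,0.02],
    [0,0,0.03],
    [0,0,0.04],
    [0,0,0.04],
  ],
  rot=[
    [0,0,0],
    [0,0,0],
    [0,0,0],
    [0,0,0],
    [0,0,0],
  ],
)

```text
clock: 7.65
eef_pos: [485.7, -122.0, 95.4]
tcp_rot: [-3.141, 0.0, 1.197]
contact_force: [-0.4, 0.9, -0.3]
opening: 0.135
grasp_force: 59.6
```

```bash
python3 s.py
```

```text
7.65 p [ 485.68 -122.01   95.36] yaw 68.56 Ftool [ 0.65 -0.68  0.33] Mtool [ 0.203 -0.004  0.001] Fw [-0.39  0.85 -0.33]
```

Emit:
play_rows(
  dp=[
    [0,0,0.015],
    [0,0,0.03],
    [0,0,0.05],
    [0,0,0.07],
    [0,0,0.07],
  ],
  rot=[
    [0,0,0],
    [0,0,0],
    [0,0,0],
    [0,0,0],
    [0,0,0],
  ],
)

```text
clock: 8.07
eef_pos: [485.7, -122.0, 92.5]
tcp_rot: [-3.141, 0.0, 1.197]
contact_force: [-1.2, 0.6, -0.7]
opening: 0.128
grasp_force: 59.7
```

```bash
python3 s.py
```

```text
8.07 p [ 485.72 -122.01   92.5 ] yaw 68.56 Ftool [ 0.14 -1.38  0.73] Mtool [ 0.216 -0.072  0.027] Fw [-1.23  0.64 -0.73]
```

Emit:
play_rows(
  dp=[
    [0,-0.015,0],
    [0,-0.015,0],
    [0,-0.015,0],
    [0,-0.015,0],
  ],
  rot=[
    [0,0,0],
    [0,0,0],
    [0,0,0],
    [0,0,0],
  ],
)

```text
clock: 8.4
eef_pos: [485.5, -121.9, 92.8]
tcp_rot: [3.141, -0.0, 1.197]
contact_force: [0.3, 0.2, -0.9]
opening: 0.129
grasp_force: 59.7
```

```bash
python3 s.py
```

```text
8.4 p [ 485.53 -121.89   92.79] yaw 68.56 Ftool [0.26 0.22 0.91] Mtool [ 0.013 -0.027  0.019] Fw [ 0.3   0.17 -0.91]
```

Emit:
play_rows(
  dp=[
    [0,0,0],
    [0,0,0],
    [0,0,0],
    [0,0,0],
    [0,0,0],
  ],
  rot=[
    [0,0,0.5],
    [0,0,1],
    [0,0,1.5],
    [0,0,2],
    [0,0,2],
  ],
)

```text
clock: 8.82
eef_pos: [485.2, -121.8, 92.7]
tcp_rot: [-3.141, 0.0, 0.985]
contact_force: [-1.3, 1.4, 0.1]
opening: 0.132
grasp_force: 59.7
```

```bash
python3 s.py
```

```text
8.82 p [ 485.15 -121.76   92.67] yaw 56.43 Ftool [ 0.42 -1.88 -0.05] Mtool [ 0.184  0.045 -0.074] Fw [-1.33  1.39  0.05]
```

Emit:
play_rows(
  dp=[
    [0,-0.01,0],
    [0,-0.01,0],
    [0,-0.01,0],
    [0,-0.01,0],
    [0,-0.01,0],
  ],
  rot=[
    [0,0,0.5],
    [0,0,1],
    [0,0,1.5],
    [0,0,2],
    [0,0,2],
  ],
)

```text
clock: 9.23
eef_pos: [484.9, -121.6, 92.7]
tcp_rot: [-3.141, 0.0, 0.777]
contact_force: [0.0, 0.4, -1.2]
opening: 0.13
grasp_force: 59.7
```

```bash
python3 s.py
```

```text
9.23 p [ 484.89 -121.58   92.69] yaw 44.52 Ftool [ 0.25 -0.25  1.15] Mtool [ 0.182 -0.028 -0.056] Fw [ 0.01  0.35 -1.15]
```

Emit:
play_rows(
  dp=[
    [0,-0.005,0],
    [0,-0.005,0],
    [0,-0.005,0],
    [0,-0.005,0],
    [0,-0.005,0],
  ],
  rot=[
    [0,0,0.5],
    [0,0,1],
    [0,0,1.5],
    [0,0,2],
    [0,0,2],
  ],
)

```text
clock: 9.65
eef_pos: [484.7, -121.4, 92.7]
tcp_rot: [-3.141, 0.0, 0.569]
contact_force: [0.0, 0.3, 0.1]
opening: 0.133
grasp_force: 59.7
```

```bash
python3 s.py
```

```text
9.65 p [ 484.74 -121.4    92.67] yaw 32.59 Ftool [ 0.17 -0.24 -0.1 ] Mtool [ 0.219 -0.052 -0.081] Fw [0.02 0.3  0.1 ]
```

Emit:
play_rows(
  dp=[
    [0,-0.01,0],
    [0,-0.01,0],
    [0,-0.01,0],
    [0,-0.01,0],
    [0,-0.01,0],
  ],
  rot=[
    [0,0,0.5],
    [0,0,1],
    [0,0,1.5],
    [0,0,2],
    [0,0,2],
  ],
)

```text
clock: 10.07
eef_pos: [484.6, -121.1, 92.7]
tcp_rot: [3.142, 0.0, 0.36]
contact_force: [-0.9, 0.1, -0.4]
opening: 0.132
grasp_force: 59.7
```

```bash
python3 s.py
```

```text
10.07 p [ 484.57 -121.14   92.68] yaw 20.63 Ftool [-0.77 -0.45  0.37] Mtool [ 0.123 -0.044 -0.019] Fw [-0.88  0.15 -0.37]
```

Emit:
play_rows(
  dp=[
    [0,-0.005,0],
    [0,-0.005,0],
    [0,-0.005,0],
    [0,-0.005,0],
    [0,-0.005,0],
  ],
  rot=[
    [0,0,0.5],
    [0,0,1],
    [0,0,1.5],
    [0,0,2],
    [0,0,2],
  ],
)

```text
clock: 10.48
eef_pos: [484.5, -120.9, 92.7]
tcp_rot: [-3.142, 0.0, 0.151]
contact_force: [-0.5, -0.1, -1.5]
opening: 0.134
grasp_force: 59.7
```

```bash
python3 s.py
```

```text
10.48 p [ 484.49 -120.94   92.68] yaw 8.66 Ftool [-0.54  0.06  1.48] Mtool [ 0.069 -0.125 -0.043] Fw [-0.52 -0.14 -1.48]
```

Emit:
play_rows(
  dp=[
    [0,-0.005,0],
    [0,-0.005,0],
    [0,-0.005,0],
    [0,-0.005,0],
    [0,-0.005,0],
  ],
  rot=[
    [0,0,0.5],
    [0,0,1],
    [0,0,1.5],
    [0,0,2],
    [0,0,2],
  ],
)

```text
clock: 10.9
eef_pos: [484.5, -120.7, 92.7]
tcp_rot: [-3.142, 0.0, -0.058]
contact_force: [-1.1, 0.1, -0.1]
opening: 0.128
grasp_force: 59.7
```

```bash
python3 s.py
```

```text
10.9 p [ 484.46 -120.74   92.67] yaw -3.32 Ftool [-1.13 -0.02  0.1 ] Mtool [ 0.149 -0.175 -0.047] Fw [-1.12  0.09 -0.1 ]
```

Emit:
play_rows(
  dp=[
    [0,-0.005,0],
    [0,-0.005,0],
    [0,-0.005,0],
    [0,-0.005,0],
    [0,-0.005,0],
  ],
  rot=[
    [0,0,0.3],
    [0,0,0.6],
    [0,0,0.9],
    [0,0,1.2],
    [0,0,1.2],
  ],
)

```text
clock: 11.32
eef_pos: [484.5, -120.6, 92.7]
tcp_rot: [-3.142, 0.0, -0.182]
contact_force: [-1.6, 0.1, -0.1]
opening: 0.132
grasp_force: 59.7
```

```bash
python3 s.py
```

```text
11.32 p [ 484.48 -120.55   92.7 ] yaw -10.45 Ftool [-1.54  0.22  0.05] Mtool [ 0.058 -0.126 -0.05 ] Fw [-1.56  0.06 -0.05]
```

Emit:
play_rows(
  dp=[
    [0,0,0],
    [0,0,0],
    [0,0,0],
    [0,0,0],
    [0,0,0],
  ],
  rot=[
    [0,0,0.1],
    [0,0,0.2],
    [0,0,0.3],
    [0,0,0.3],
    [0,0,0.3],
  ],
)

```text
clock: 11.73
eef_pos: [484.4, -120.5, 92.6]
tcp_rot: [-3.142, 0.0, -0.216]
contact_force: [-2.7, 0.9, -0.5]
opening: 0.133
grasp_force: 59.7
```

```bash
python3 s.py
```

```text
11.73 p [ 484.43 -120.52   92.64] yaw -12.4 Ftool [-2.83 -0.29  0.49] Mtool [ 0.011 -0.269 -0.058] Fw [-2.7   0.89 -0.49]
```

Emit:
play_rows(
  dp=[
    [-0.007,0,0],
    [-0.007,0,0],
    [-0.007,0,0],
    [-0.007,0,0],
    [-0.007,0,0],
  ],
  rot=[
    [0,0,0.1],
    [0,0,0.2],
    [0,0,0.25],
    [0,0,0.25],
    [0,0,0.25],
  ],
)

```text
clock: 12.15
eef_pos: [484.4, -120.5, 92.7]
tcp_rot: [-3.142, -0.0, -0.243]
contact_force: [-1.3, 0.4, -0.6]
opening: 0.128
grasp_force: 59.7
```

```bash
python3 s.py
```

```text
12.15 p [ 484.35 -120.5    92.73] yaw -13.94 Ftool [-1.32 -0.11  0.56] Mtool [ 0.122 -0.045 -0.136] Fw [-1.26  0.43 -0.56]
```

Emit:
play_rows(
  dp=[
    [0,0,0],
    [0,0,0],
    [0,0,0],
    [0,0,0],
  ],
  rot=[
    [0,0,0.1],
    [0,0,0.2],
    [0,0,0.2],
    [0,0,0.2],
  ],
)

```text
clock: 12.48
eef_pos: [484.3, -120.5, 92.7]
tcp_rot: [-3.142, -0.0, -0.264]
contact_force: [-0.1, -0.5, -0.8]
opening: 0.132
grasp_force: 59.7
```

```bash
python3 s.py
```

```text
12.48 p [ 484.3  -120.49   92.71] yaw -15.15 Ftool [0.06 0.51 0.82] Mtool [ 0.196 -0.001 -0.07 ] Fw [-0.08 -0.51 -0.82]
```

Emit:
play_rows(
  dp=[
    [0,0,0],
    [0,0,0],
    [0,0,0],
  ],
  rot=[
    [0,0,0.1],
    [0,0,0.2],
    [0,0,0.2],
  ],
)

```text
clock: 12.73
eef_pos: [484.3, -120.4, 92.7]
tcp_rot: [-3.142, -0.0, -0.286]
contact_force: [-0.2, 1.0, -1.6]
opening: 0.132
grasp_force: 59.7
```

```bash
python3 s.py
```

```text
12.73 p [ 484.3  -120.45   92.69] yaw -16.4 Ftool [-0.46 -0.9   1.55] Mtool [ 0.199  0.005 -0.059] Fw [-0.18  1.   -1.55]
```

Emit:
play_rows(
  dp=[
    [0,0,0],
  ],
  rot=[
    [0,0,0],
  ],
)

```text
clock: 12.82
eef_pos: [484.3, -120.5, 92.7]
tcp_rot: [-3.142, -0.0, -0.285]
contact_force: [0.4, 0.9, -0.2]
opening: 0.133
grasp_force: 59.7
```

```bash
python3 s.py
```

```text
12.82 p [ 484.31 -120.49   92.71] yaw -16.35 Ftool [ 0.11 -1.02  0.2 ] Mtool [ 0.162 -0.041 -0.031] Fw [ 0.4   0.95 -0.2 ]
```

Emit:
play_rows(
  dp=[
    [0,0,0],
  ],
  rot=[
    [0,0,0],
  ],
)

```text
clock: 12.9
eef_pos: [484.3, -120.5, 92.7]
tcp_rot: [-3.142, -0.0, -0.285]
contact_force: [-0.4, 1.0, -0.1]
opening: 0.128
grasp_force: 59.7
```

```bash
python3 s.py
```

```text
12.9 p [ 484.31 -120.5    92.73] yaw -16.34 Ftool [-0.72 -0.85  0.1 ] Mtool [ 0.161 -0.044 -0.047] Fw [-0.45  1.02 -0.1 ]
```

Emit:
play_rows(
  dp=[
    [0,-0.005,0],
    [0,-0.005,0],
    [0,-0.005,0],
    [0,-0.005,0],
  ],
  rot=[
    [0,0,0.1],
    [0,0,0.2],
    [0,0,0.2],
    [0,0,0.2],
  ],
)

```text
clock: 13.23
eef_pos: [484.3, -120.3, 92.7]
tcp_rot: [3.141, -0.0, -0.306]
contact_force: [0.5, -0.2, 0.7]
opening: 0.131
grasp_force: 59.7
```

```bash
python3 s.py
```

```text
13.23 p [ 484.3  -120.34   92.69] yaw -17.54 Ftool [ 0.57  0.05 -0.72] Mtool [ 0.012  0.019 -0.079] Fw [ 0.53 -0.22  0.72]
```

Emit:
play_rows(
  dp=[
    [0,0,0],
  ],
  rot=[
    [0,0,0],
  ],
)

```text
clock: 13.32
eef_pos: [484.3, -120.3, 92.7]
tcp_rot: [3.142, -0.0, -0.306]
contact_force: [0.2, -0.7, -1.0]
opening: 0.13
grasp_force: 59.7
```

```bash
python3 s.py
```

```text
13.32 p [ 484.33 -120.35   92.71] yaw -17.53 Ftool [0.42 0.58 1.03] Mtool [-0.01   0.035 -0.086] Fw [ 0.23 -0.68 -1.03]
```

Emit:
play_rows(
  dp=[
    [0,0,0],
    [0,0,0],
    [0,0,0],
    [0,0,0],
  ],
  rot=[
    [0,0,0.1],
    [0,0,0.2],
    [0,0,0.2],
    [0,0,0.2],
  ],
)

```text
clock: 13.65
eef_pos: [484.3, -120.3, 92.7]
tcp_rot: [3.142, -0.0, -0.327]
contact_force: [-1.7, 0.3, -1.3]
opening: 0.13
grasp_force: 59.7
```

```bash
python3 s.py
```

```text
13.65 p [ 484.33 -120.31   92.71] yaw -18.74 Ftool [-1.66  0.28  1.25] Mtool [-0.032 -0.002 -0.069] Fw [-1.66  0.27 -1.25]
```

Emit:
play_rows(
  dp=[
    [0,0,0],
  ],
  rot=[
    [0,0,0],
  ],
)

```text
clock: 13.73
eef_pos: [484.3, -120.3, 92.7]
tcp_rot: [3.142, 0.0, -0.327]
contact_force: [0.1, -0.4, -0.9]
opening: 0.135
grasp_force: 59.7
```

```bash
python3 s.py
```

```text
13.73 p [ 484.28 -120.31   92.68] yaw -18.74 Ftool [0.23 0.29 0.91] Mtool [-0.021 -0.015 -0.123] Fw [ 0.12 -0.35 -0.91]
```

Emit:
play_rows(
  dp=[
    [0,0,0],
    [0,0,0],
    [0,0,0],
    [0,0,0],
  ],
  rot=[
    [0,0,0.15],
    [0,0,0.3],
    [0,0,0.3],
    [0,0,0.3],
  ],
)

```text
clock: 14.07
eef_pos: [484.3, -120.3, 92.7]
tcp_rot: [3.142, -0.0, -0.359]
contact_force: [-0.6, -0.2, -0.0]
opening: 0.127
grasp_force: 59.8
```

```bash
python3 s.py
```

```text
14.07 p [ 484.3  -120.29   92.69] yaw -20.55 Ftool [-0.51  0.44  0.  ] Mtool [-0.087  0.048 -0.127] Fw [-0.63 -0.23 -0.  ]
```

Emit:
play_rows(
  dp=[
    [0,0,0],
  ],
  rot=[
    [0,0,0],
  ],
)

```text
clock: 14.15
eef_pos: [484.3, -120.3, 92.7]
tcp_rot: [3.142, -0.0, -0.358]
contact_force: [-0.5, -0.2, -0.2]
opening: 0.131
grasp_force: 59.8
```

```bash
python3 s.py; python3 - <<'E'
from h import *
S=optics.grab_frame("side")
s=S["color"][215:260,222:272].astype(float)
s=np.clip((s/s.max())**.6*255,0,255).astype(np.uint8)
cv2.imwrite("pics/stop.png",cv2.resize(s,None,fx=13,fy=13,interpolation=cv2.INTER_CUBIC)[:,:,::-1])
E
```

```text
14.15 p [ 484.3  -120.3    92.68] yaw -20.53 Ftool [-0.37  0.39  0.16] Mtool [-0.05   0.066 -0.226] Fw [-0.48 -0.23 -0.16]
```

View pics/stop.png

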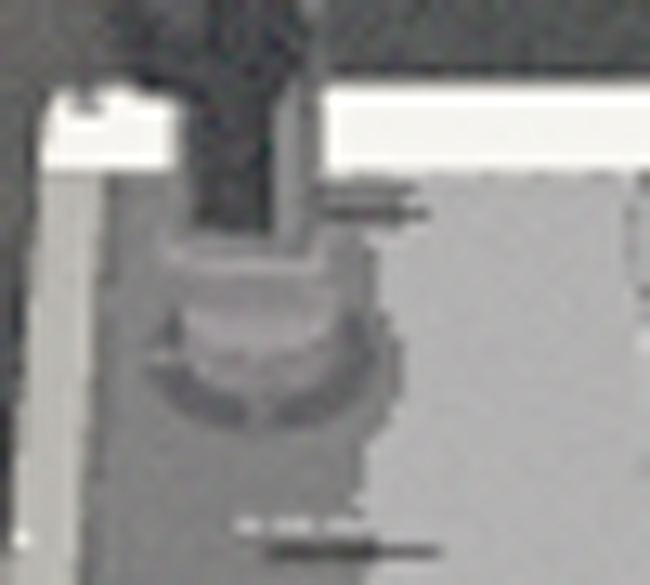

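Emit:
play_rows(
  dp=[
    [0,0,0],
    [0,0,0],
    [0,0,0],
    [0,0,0],
  ],
  rot=[
    [0,0,0.1],
    [0,0,0.2],
    [0,0,0.2],
    [0,0,0.2],
  ],
)

```text
clock: 14.53
eef_pos: [484.3, -120.3, 92.7]
tcp_rot: [-3.142, 0.0, -0.38]
contact_force: [-0.4, 0.4, -0.6]
opening: 0.133
grasp_force: 59.8
```

```bash
python3 s.py
```

```text
14.53 p [ 484.28 -120.27   92.68] yaw -21.75 Ftool [-0.53 -0.23  0.56] Mtool [-0.013 -0.006 -0.132] Fw [-0.4   0.41 -0.56]
```

Emit:
play_rows(
  dp=[
    [0,0,0],
  ],
  rot=[
    [0,0,0],
  ],
)

```text
clock: 14.62
eef_pos: [484.3, -120.3, 92.7]
tcp_rot: [3.142, -0.0, -0.379]
contact_force: [-0.4, -1.4, -1.3]
opening: 0.131
grasp_force: 59.8
```

```bash
python3 s.py
```

```text
14.62 p [ 484.29 -120.3    92.69] yaw -21.74 Ftool [0.16 1.41 1.32] Mtool [-0.014  0.017 -0.232] Fw [-0.37 -1.37 -1.32]
```

Emit:
play_rows(
  dp=[
    [0,0,0],
  ],
  rot=[
    [0,0,0],
  ],
)

```text
clock: 14.7
eef_pos: [484.3, -120.3, 92.7]
tcp_rot: [-3.142, -0.0, -0.379]
contact_force: [-0.3, -0.1, -1.7]
opening: 0.136
grasp_force: 59.8
```

```bash
python3 s.py
```

```text
14.7 p [ 484.29 -120.3    92.69] yaw -21.74 Ftool [-0.25  0.25  1.71] Mtool [ 0.033 -0.003 -0.149] Fw [-0.33 -0.14 -1.71]
```

Emit:
play_rows(
  dp=[
    [0,0,0],
    [0,0,0],
    [0,0,0],
    [0,0,0],
    [0,0,0],
  ],
  rot=[
    [0,0,-0.25],
    [0,0,-0.5],
    [0,0,-0.8],
    [0,0,-0.8],
    [0,0,-0.8],
  ],
)

```text
clock: 15.12
eef_pos: [484.3, -120.3, 92.7]
tcp_rot: [-3.142, 0.0, -0.297]
contact_force: [-0.0, 0.4, 0.0]
opening: 0.131
grasp_force: 59.7
```

```bash
python3 s.py
```

```text
15.12 p [ 484.29 -120.3    92.69] yaw -17.0 Ftool [-0.17 -0.39 -0.02] Mtool [-0.034  0.036 -0.061] Fw [-0.05  0.42  0.02]
```

Emit:
play_rows(
  dp=[
    [0,0,0],
  ],
  rot=[
    [0,0,0],
  ],
)

```text
clock: 15.2
eef_pos: [484.3, -120.3, 92.7]
tcp_rot: [-3.142, 0.0, -0.297]
contact_force: [0.5, 0.0, -1.1]
opening: 0.132
grasp_force: 59.7
```

```bash
python3 s.py
```

```text
15.2 p [ 484.28 -120.29   92.68] yaw -17.0 Ftool [ 0.51 -0.2   1.11] Mtool [ 0.     0.039 -0.03 ] Fw [ 0.55  0.05 -1.11]
```

Emit:
play_rows(
  dp=[
    [0,0,0],
    [0,0,0],
    [0,0,0],
    [0,0,0],
  ],
  rot=[
    [0,0,-0.15],
    [0,0,-0.3],
    [0,0,-0.3],
    [0,0,-0.3],
  ],
)

```text
clock: 15.53
eef_pos: [484.3, -120.3, 92.7]
tcp_rot: [-3.142, 0.0, -0.264]
contact_force: [0.2, -0.2, -0.7]
opening: 0.135
grasp_force: 59.7
```

```bash
python3 s.py
```

```text
15.53 p [ 484.28 -120.29   92.67] yaw -15.15 Ftool [0.24 0.13 0.67] Mtool [-0.05  -0.027 -0.023] Fw [ 0.2  -0.19 -0.67]
```

Emit:
play_rows(
  dp=[
    [0,0,-0.06],
    [0,0,-0.14],
    [0,0,-0.24],
    [0,0,-0.4],
    [0,0,-0.6],
  ],
  rot=[
    [0,0,0],
    [0,0,0],
    [0,0,0],
    [0,0,0],
    [0,0,0],
  ],
)

```text
clock: 15.95
eef_pos: [484.1, -120.2, 117.2]
tcp_rot: [-3.142, 0.001, -0.264]
contact_force: [-0.2, -0.3, -1.3]
opening: 0.133
grasp_force: 59.7
```

Emit:
play_rows(
  dp=[
    [-0.2,0,-0.4],
    [-0.8,0,-0.9],
    [-1.6,0,-0.9],
    [-2.2,0,-0.9],
    [-2.2,0,-0.9],
  ],
  rot=[
    [0,0,0],
    [0,0,0],
    [0,0,0],
    [0,0,0],
    [0,0,0],
  ],
)

```text
clock: 16.37
eef_pos: [394.6, -96.0, 152.9]
tcp_rot: [-3.142, 0.003, -0.264]
contact_force: [-0.6, -0.2, -1.9]
opening: 0.132
grasp_force: 59.7
```

Emit:
play_rows(
  dp=[
    [0,0,0],
    [0,0,0],
  ],
  rot=[
    [0,0,0],
    [0,0,0],
  ],
)

```text
clock: 16.53
eef_pos: [400.6, -97.6, 153.6]
tcp_rot: [-3.142, -0.002, -0.264]
contact_force: [-0.2, 0.2, -0.8]
opening: 0.131
grasp_force: 59.7
```

```bash
python3 s.py; sed -i 's/(("top",(480.5,-119)),("side",None))/(("side",None),)/' stud.py; python3 stud.py; python3 - <<'E'
from h import *
S=optics.grab_frame("side")
s=S["color"][195:265,205:285].astype(float)
s=np.clip((s/s.max())**.7*255,0,255).astype(np.uint8)
cv2.imwrite("pics/after.png",cv2.resize(s,None,fx=8,fy=8,interpolation=cv2.INTER_CUBIC)[:,:,::-1])
E
```

```text
16.53 p [400.59 -97.62 153.56] yaw -15.14 Ftool [-0.26 -0.09  0.8 ] Mtool [-0.021  0.001  0.002] Fw [-0.23  0.16 -0.8 ]
side stud centre [ 486.23706496 -121.96012053] diam 28.4950650274583 slot dir deg -10.014916464920688 [ 94.33333333 185.33333333 202.33333333]
```

View pics/after.png

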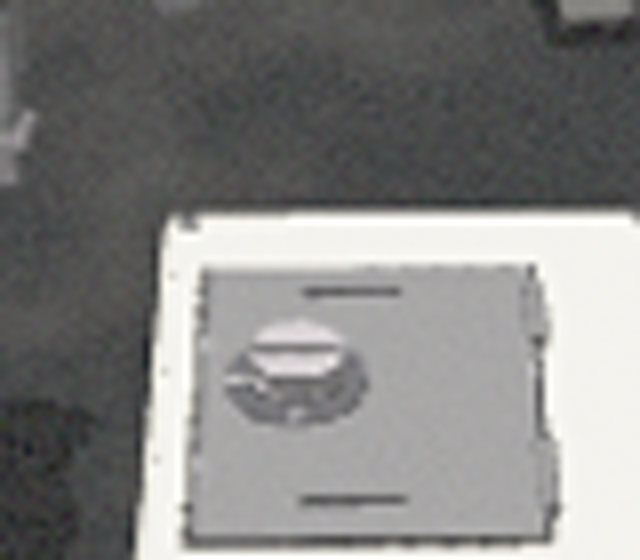

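```bash
python3 - <<'E'
from plan import *
A=np.array([400.6,-97.6,153.6,-15.14]);B=np.array([499.1,233.1,140,108.02])
chain(*[[float(v) for v in np.round(A+(B-A)*k,2)] for k in (0,.25,.5,.75,1)])
E
```

```text
[425.22, -14.92, 150.2, 15.65] [0.054, -2.156, 0.085] rz -5.132
[449.85, 67.75, 146.8, 46.44] [1.15, -1.824, 0.085] rz -5.132
[474.48, 150.42, 143.4, 77.23] [1.922, -0.978, 0.085] rz -5.132
[499.1, 233.1, 140.0, 108.02] [2.152, 0.144, 0.085] rz -5.132
```

Emit:
play_rows(
  dp=[
    [0.01,-0.43,0.08],
    [0.02,-0.86,0.08],
    [0.03,-1.29,0.08],
    [0.04,-1.72,0.08],
    [0.05,-2.15,0.08],
  ],
  rot=[
    [0,0,-1.03],
    [0,0,-2.05],
    [0,0,-3.08],
    [0,0,-4.1],
    [0,0,-5.13],
  ],
)

```text
clock: 17.05
eef_pos: [424.9, -14.1, 149.4]
tcp_rot: [3.142, -0.0, 0.278]
contact_force: [1.1, -0.2, -0.9]
opening: 0.133
grasp_force: 59.6
```

Emit:
play_rows(
  dp=[
    [0.23,-0.36,0.08],
    [0.46,-0.73,0.08],
    [0.69,-1.09,0.08],
    [0.92,-1.46,0.08],
    [1.15,-1.82,0.08],
  ],
  rot=[
    [0,0,-1.03],
    [0,0,-2.05],
    [0,0,-3.08],
    [0,0,-4.1],
    [0,0,-5.13],
  ],
)

```text
clock: 17.47
eef_pos: [449.5, 68.7, 146.1]
tcp_rot: [-3.142, 0.0, 0.815]
contact_force: [0.3, 0.3, -0.8]
opening: 0.133
grasp_force: 59.6
```

Emit:
play_rows(
  dp=[
    [0.38,-0.2,0.08],
    [0.77,-0.39,0.08],
    [1.15,-0.59,0.08],
    [1.54,-0.78,0.08],
    [1.92,-0.98,0.08],
  ],
  rot=[
    [0,0,-1.03],
    [0,0,-2.05],
    [0,0,-3.08],
    [0,0,-4.1],
    [0,0,-5.13],
  ],
)

```text
clock: 17.88
eef_pos: [474.1, 151.5, 142.8]
tcp_rot: [3.142, 0.0, 1.353]
contact_force: [0.4, 0.1, -1.1]
opening: 0.131
grasp_force: 59.6
```

Emit:
play_rows(
  dp=[
    [0.43,0.03,0.08],
    [0.86,0.06,0.08],
    [1.3,0.09,0.08],
    [1.75,0.12,0.08],
    [2.15,0.14,0.08],
  ],
  rot=[
    [0,0,-1.03],
    [0,0,-2.05],
    [0,0,-3.08],
    [0,0,-4.1],
    [0,0,-5.13],
  ],
)

```text
clock: 18.3
eef_pos: [498.5, 234.4, 139.5]
tcp_rot: [-3.142, -0.0, 1.89]
contact_force: [0.1, 0.2, -1.4]
opening: 0.132
grasp_force: 59.6
```

Emit:
play_rows(
  dp=[
    [0,0,0.4],
    [0,0,1.0],
    [0,0,1.6],
    [0,0,1.6],
    [0,0,1.6],
  ],
  rot=[
    [0,0,0],
    [0,0,0],
    [0,0,0],
    [0,0,0],
    [0,0,0],
  ],
)

```text
clock: 18.72
eef_pos: [497.1, 232.8, 74.8]
tcp_rot: [-3.138, 0.0, 1.885]
contact_force: [1.2, 0.5, 0.4]
opening: 0.13
grasp_force: 59.7
```

Emit:
play_rows(
  dp=[
    [0,0,0],
    [0,0,0],
    [0,0,0],
  ],
  rot=[
    [0,0,0],
    [0,0,0],
    [0,0,0],
  ],
)

```text
clock: 18.97
eef_pos: [498.5, 233.3, 77.2]
tcp_rot: [3.139, -0.0, 1.884]
contact_force: [0.4, 1.5, -0.9]
opening: 0.13
grasp_force: 59.7
```

```bash
python3 s.py; python3 - <<'E'
from plan import *
from rig import telemetry
s=telemetry.sense(); p=s["eef_pos"]; print(d([*p,np.degrees(s["tcp_rot"][2])],[499.1,233.1,62,108.03]))
E
```

```text
18.97 p [498.51 233.34  77.22] yaw 107.97 Ftool [1.29 0.79 0.86] Mtool [-0.003 -0.057 -0.021] Fw [ 0.36  1.47 -0.86]
(array([-0.01025,  0.01225,  0.3805 ]), np.float64(-0.010711842035258693))
```

Emit:
play_rows(
  dp=[
    [0,0.012,0.1],
    [0,0.012,0.25],
    [0,0.012,0.37],
    [0,0.012,0.37],
    [0,0.012,0.37],
  ],
  rot=[
    [0,0,0],
    [0,0,0],
    [0,0,0],
    [0,0,0],
    [0,0,0],
  ],
)

```text
clock: 19.38
eef_pos: [497.6, 232.9, 60.6]
tcp_rot: [-3.141, 0.0, 1.885]
contact_force: [-0.7, -0.6, -0.9]
opening: 0.13
grasp_force: 59.7
```

Emit:
play_rows(
  dp=[
    [0,0,0],
    [0,0,0],
    [0,0,0],
  ],
  rot=[
    [0,0,0],
    [0,0,0],
    [0,0,0],
  ],
)

```text
clock: 19.63
eef_pos: [498.0, 233.2, 61.2]
tcp_rot: [3.141, -0.0, 1.885]
contact_force: [-0.6, -0.7, -0.6]
opening: 0.132
grasp_force: 59.7
```

```bash
python3 s.py; python3 - <<'E'
from plan import *
from rig import telemetry
s=telemetry.sense(); p=s["eef_pos"]; print(d([*p,np.degrees(s["tcp_rot"][2])],[499.1,233.1,51,108.03]))
E
```

```text
19.63 p [498.05 233.2   61.22] yaw 107.98 Ftool [-0.43 -0.79  0.62] Mtool [-0.02   0.01   0.026] Fw [-0.62 -0.65 -0.62]
(array([-0.0105 ,  0.02425,  0.2555 ]), np.float64(-0.008398925273496616))
```

Emit:
play_rows(
  dp=[
    [-0.01,0.024,0],
    [-0.01,0.024,0],
    [-0.01,0.024,0.06],
    [-0.01,0.024,0.12],
    [-0.01,0.024,0.2],
  ],
  rot=[
    [0,0,0],
    [0,0,0],
    [0,0,0],
    [0,0,0],
    [0,0,0],
  ],
)

```text
clock: 20.05
eef_pos: [499.0, 233.0, 52.9]
tcp_rot: [3.141, -0.0, 1.885]
contact_force: [0.4, 0.2, -1.2]
opening: 0.128
grasp_force: 59.7
```

Emit:
play_rows(
  dp=[
    [0,0,0],
    [0,0,0],
    [0,0,0],
  ],
  rot=[
    [0,0,0],
    [0,0,0],
    [0,0,0],
  ],
)

```text
clock: 20.3
eef_pos: [498.9, 233.0, 53.0]
tcp_rot: [-3.141, 0.0, 1.885]
contact_force: [0.2, 0.6, -0.7]
opening: 0.127
grasp_force: 59.7
```

```bash
python3 s.py
```

```text
20.3 p [498.92 232.99  52.98] yaw 107.97 Ftool [0.47 0.38 0.73] Mtool [ 0.014  0.029 -0.   ] Fw [ 0.22  0.56 -0.73]
```

Aligned; lower in two stages.

Emit:
play_rows(
  dp=[
    [0,0,0.04],
    [0,0,0.08],
    [0,0,0.12],
    [0,0,0.16],
    [0,0,0.2],
  ],
  rot=[
    [0,0,0],
    [0,0,0],
    [0,0,0],
    [0,0,0],
    [0,0,0],
  ],
)

```text
clock: 20.72
eef_pos: [499.0, 233.0, 44.9]
tcp_rot: [-3.142, -0.0, 1.885]
contact_force: [-0.6, 0.2, -1.0]
opening: 0.133
grasp_force: 59.7
```

```bash
python3 s.py
```

```text
20.72 p [498.97 233.04  44.9 ] yaw 107.98 Ftool [ 0.39 -0.55  0.95] Mtool [-0.048  0.074 -0.054] Fw [-0.64  0.2  -0.95]
```

Emit:
play_rows(
  dp=[
    [0,0,0.05],
    [0,0,0.1],
    [0,0,0.14],
    [0,0,0.17],
    [0,0,0.18],
  ],
  rot=[
    [0,0,0],
    [0,0,0],
    [0,0,0],
    [0,0,0],
    [0,0,0],
  ],
)

```text
clock: 21.13
eef_pos: [498.9, 233.0, 37.8]
tcp_rot: [-3.141, 0.0, 1.885]
contact_force: [-2.0, -0.1, 6.0]
opening: 0.136
grasp_force: 60.5
```

```bash
python3 s.py
```

```text
21.13 p [498.88 232.99  37.83] yaw 107.98 Ftool [ 0.5  -1.9  -5.97] Mtool [ 0.348 -0.006  0.013] Fw [-1.96 -0.11  5.97]
```

Seated (6 N upward at the original height). Release slightly, rise and move off.

Emit:
play_rows(
  dp=[
    [0,0,0],
    [0,0,0],
    [0,0,0],
    [0,0,0],
    [0,0,0],
  ],
  rot=[
    [0,0,0],
    [0,0,0],
    [0,0,0],
    [0,0,0],
    [0,0,0],
  ],
  fingers=0.45,
)

```text
clock: 21.55
eef_pos: [499.0, 233.1, 38.0]
tcp_rot: [3.141, -0.0, 1.885]
contact_force: [0.1, -0.2, -0.2]
opening: 0.452
grasp_force: 0.0
```

Emit:
play_rows(
  dp=[
    [0,0,-0.3],
    [0,0,-0.9],
    [0,0,-1.7],
    [0,0,-2.6],
    [0,0,-3.2],
  ],
  rot=[
    [0,0,0],
    [0,0,0],
    [0,0,0],
    [0,0,0],
    [0,0,0],
  ],
)

```text
clock: 21.97
eef_pos: [499.7, 233.4, 169.7]
tcp_rot: [3.139, -0.0, 1.885]
contact_force: [1.8, 1.0, 0.2]
opening: 0.45
grasp_force: 0.0
```

Emit:
play_rows(
  dp=[
    [-0.8,0,0],
    [-1.7,0,0],
    [-2.6,0,0],
    [-3.5,-0.3,0],
    [-4,-0.6,0],
  ],
  rot=[
    [0,0,0],
    [0,0,0],
    [0,0,0],
    [0,0,0],
    [0,0,0],
  ],
)

```text
clock: 22.38
eef_pos: [526.4, 70.7, 167.0]
tcp_rot: [3.14, 0.001, 1.884]
contact_force: [-1.2, -0.2, -0.2]
opening: 0.451
grasp_force: 0.0
```

Emit:
play_rows(
  dp=[
    [0,0,0],
    [0,0,0],
    [0,0,0],
    [0,0,0],
  ],
  rot=[
    [0,0,0],
    [0,0,0],
    [0,0,0],
    [0,0,0],
  ],
)

```text
clock: 22.72
eef_pos: [525.9, 74.3, 166.4]
tcp_rot: [3.141, -0.0, 1.885]
contact_force: [0.2, 0.4, 0.5]
opening: 0.446
grasp_force: 0.0
```

```bash
python3 s.py; python3 - <<'E'
from h import *
s=optics.grab_frame("side")["color"]; t=optics.grab_frame("top")["color"]
o=np.zeros((400,800,3),np.uint8)
o[:,:400]=cv2.resize(s[150:200,205:255],(400,400),interpolation=cv2.INTER_CUBIC)
o[:,400:]=cv2.resize(t[205:255,165:215],(400,400),interpolation=cv2.INTER_CUBIC)
cv2.imwrite("pics/end.png",o[:,:,::-1])
E
```

```text
22.72 p [525.86  74.33 166.37] yaw 108.02 Ftool [ 0.32  0.3  -0.5 ] Mtool [-0.011  0.006 -0.017] Fw [0.19 0.4  0.5 ]
```

View pics/end.png

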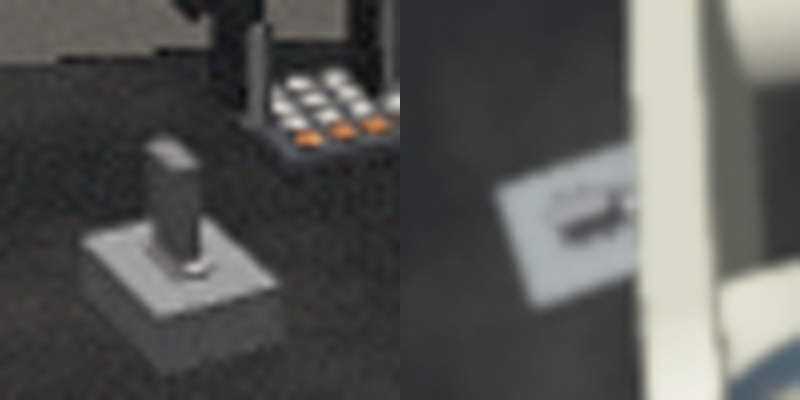

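The side view shows the key upright in its stand with its collar on the block (crop about (175,200)), and the arm well clear.

```bash
python3 -c "
from rig import r
print(r.sign_off())"
```

```text
the job is handed in; nothing more can be done
None
```

I turned the stud clockwise to its stop, put the key back upright and fully seated in its stand, and handed the job in at about 23 s. The slot now reads about -10°, against about -10.7° expected when locked.

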